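# Push a carton through the size gate

### The arm

A 6-joint arm with a two-finger parallel gripper is mounted at the origin on the work surface. World frame = base frame: x ahead of the robot, y to its left, z up, the work surface at z = 0. Lengths are in m, angles in rad, forces in N, time in s.
With the tool pointing down it reaches from about 0.375 to 0.975 m from the base axis. Payload 3.8 kg.
Tool frame: the origin (TCP) lies on the centre line of the jaws, within the pads' length; the fingertips stand 14 mm ahead of it and the grasp point (between the pads) lies 5 mm behind it; z points along the fingers, y is the line along which they close (so a half turn about z gives the same grasp; the last joint's range is limited). The gripper opens to 85 mm and grips with 20 to 120 N. Pads are 22 mm wide; open, the fingers measure 114 mm over their backs; the gripper's body (76 mm by 85 mm) begins 54 mm behind the grasp point. The pads swing forward as they close: fully open they stand 13 mm farther back than shut.
Start: joints at [-1.245, 0.264, 1.604, -0, 1.274, -0.037], TCP at [0.24, -0.631, 0.245] pointing down, gripper open.
Joint ranges: [-2.63, 2.63], [-0.94, 2.18], [0.31, 2.57], [-1.31, 4.45], [0, 2.66], [-2.55, 2.55]. Speed limits (rad/s): [2.57, 2.57, 3.14, 3.14, 3.14, 3.14].

### API

Orientations are given as a rotation vector (axis times angle).
In Python, from workcell import bot, eyes, spot_in gives the robot as it stands.
- The arm moves only by the tool carry_out, never from a script. Its argument "series" is text: rows parted by semicolons, each of 4 numbers parted by spaces: the shift along the world's x, y, z in m, then the turn about the world's z in degrees. In form: tx ty tz roll; .... A call has 1 to 20 rows; each row shifts and turns the commanded pose from where the row before left it; what a row does not reach is not made up. A row lasts 1/8 s, in which the tool goes at most 62.5 mm and 10.7 degrees, less where a joint would pass 70% of its speed; a pose out of reach is approached as far as the arm can. A call is refused whole if a number of a shift passes 0.0625 or a number of a turn 10.7, either way. A call with a gripper value outside its range is refused whole. "jaw" is the gripper command: -1 is shut, 1 is fully open, values between are in proportion, set as the call begins (left out, the last holds). The fingers move at their own pace and stop on an object; "grip_force" is the grip in N (left out, the last holds). Time passes only in rows, so rows that do not move let the fingers close. It gives the time, the measured TCP pose, the force, the opening and the grip force at its end, in the units of the state.
- bot.read_state(): the state, without advancing time (a new reading comes with each control period).
- eyes.read_camera(name): name is "scene" or "side" or "wrist"; returns (picture, depth): 400x640x3 uint8, blue, green, red; 400x640 float32, m along the optical axis (not along the pixel's ray), 0 where there is no reading.
- eyes.get_calibration(name): a dict with "K" (3x3 intrinsics, pixels), "distortion" ([k1, k2, p1, p2, k3] as OpenCV has them; the pictures are not rectified), "position" and "rotation" of the camera in the world; the wrist camera has in their place "T_tool_cam" (4x4, takes a point from camera to tool coordinates, whose origin is the TCP and whose axes are the flange's). Camera axes: x right, y down, z forward; pixel columns grow to the right and rows downward; lengths in m; the calibration is good to about 2 mm. A picture is of the moment at which its call begins: read the wrist's pose just before it. get_calibration takes no time and is no camera call.
- bot.finish_job(): hands the job in; it is judged then, once.
Trained networks look in the newest picture that a camera, given by its name, has taken for a name from the list of things; names that differ only in an ending like _2 or _b are one class to them, and where a whole thing is asked for, a point or a joint stands for the part that bears it (a point fixed in the world has none). Each returns a list of dicts, best first, with "score" (0 to 1); they miss things now and then, are a little off and sometimes report something else, mostly with a low value. They report only what shows in the picture. A call takes as long as a camera call.
- spot_in(camera, target): "rect" ([centre column, centre row, width, height] in pixels, round what is visible of it).
The state is a dict: "time": time; "q": joint angles; "joint_vel": joint speeds; "joint_torque": joint torques, N m; "tool_pos": TCP position; "tcp_rot": TCP orientation; "wrist_force": force on the tool from outside, world axes, zero at the start; "torque": the same for the moment, N m; "width": opening from 0.0 (shut) to 1.0 (fully open); "grip_force": force on a finger pad.
Only numpy, scipy, OpenCV 4.12 (cv2) and the standard library are available. Lean on these libraries where they do the work, as an engineer would, in place of code of your own. Each camera call takes 0.05 s, during which the arm holds its last target. There are 200 camera calls.

### The job

Slide the carton with the green label across the packing bench, through the gap between the two yellow posts, until it lies flat and wholly inside the yellow tape rectangle beyond them. Only push it with the fingers: do not lift or tip it, and leave the other carton, the bottle, the tape roll and the green bin where they are.

Things in the scene. Friction and masses are not known exactly. Their poses are not given: they have to be found in the camera images.
- carton: the carton to push: closed flat cardboard box, 70 (its x) by 100 (its y) by 35 mm high, about 0.25 kg, lying loose, white label with a GREEN block on top. Origin: centre of its underside. It starts on the robot's right of the gate, its y within 0.35 rad of the robot's left-right line; sliding takes about 1 to 5 N
- gate: size gate fixed to the bench: two round yellow posts, black band, 40 mm diameter, 45 mm high, axes at its x = -58 and +58 mm: a clear gap of 76 mm. Beside each post a foot plate 3 mm high reaches out to 96 mm in x, 60 mm long in y. Origin: bench surface midway between the posts. The passage runs along its y: carton starts on the -y side, bay on the +y side (robot's left). Yaw within 0.2 rad
- bay (a point): centre of the yellow tape rectangle on the bench beyond the gate, 155 mm along the gate's +y from the gate's origin, axes as the gate's. The tape is flat (no step) and 8 mm wide; inside the tape the rectangle is 110 mm (x) by 150 mm (y)
- other_carton: another carton of the same size and shape, but with a BLUE block on its label: leave alone. Origin: centre of its underside
- spray_bottle: white bottle with a blue cap, 60 mm diameter, 150 mm high, standing: leave alone. Origin: centre of its underside
- tape_roll: amber roll of packing tape lying flat, 90 mm diameter, 48 mm high: leave alone. Origin: centre of its underside
- green_bin: open green plastic bin, 90 by 130 mm (x by y), 50 mm high: leave alone. Origin: centre of its underside
- corner0 (a point): bottom corner of the carton at its -x,-y (35 and 50 mm from the carton's origin)
- corner1 (a point): bottom corner of the carton at its +x,-y (35 and 50 mm from the carton's origin)
- corner2 (a point): bottom corner of the carton at its +x,+y (35 and 50 mm from the carton's origin)
- corner3 (a point): bottom corner of the carton at its -x,+y (35 and 50 mm from the carton's origin)

How it is judged:
By the outcome, as a careful person would: the job done as asked, in the order asked, and still so for the second after the job is handed in, with the robot touching nothing.
It also fails if it takes over 72 s, if anything falls off the work surface, if the arm or the gripper's body presses on something with over 40 N, if the wrist force passes 120 N, or if a joint passes its speed limit or range.

## Working session

There is one attempt and no reset: what is moved stays moved. The work goes in short steps, Python scripts to look and compute and a tool call to move; the robot and the scene stay as the last step left them, time stands still between calls to the robot, and variables do not carry over. Pictures are saved under pics/ and viewed, at most 10 in all, crops included, and the job is handed in when it is done.

Besides the shell and the picture viewer there is one more tool, called after "Call:" as name(argument=value, ...) on one line, values as JSON. carry_out: Moves the arm, as the interface text tells. Its arguments: {"type":"object","properties":{"series":{"type":"string"},"jaw":{"type":"number"},"grip_force":{"type":"number"}},"required":["series"]}

```bash
mkdir -p pics
cat > h.py <<'E'
import numpy as np, cv2
from workcell import bot, eyes, spot_in
from scipy.spatial.transform import Rotation as R
def cam(name):
    c=eyes.get_calibration(name)
    if name=='wrist':
        s=bot.read_state(); T=np.eye(4); T[:3,:3]=R.from_rotvec(s['tcp_rot']).as_matrix(); T[:3,3]=s['tool_pos']
        T=T@np.array(c['T_tool_cam']); Rm,p=T[:3,:3],T[:3,3]
    else:
        Rm=np.array(c['rotation']); p=np.array(c['position'])
        if Rm.shape!=(3,3): Rm=R.from_rotvec(Rm).as_matrix()
    return np.array(c['K']),np.array(c['distortion']),Rm,p
def ray(C,uv):
    K,d,Rm,p=C
    n=cv2.undistortPoints(np.array(uv,float).reshape(-1,1,2),K,d)[:,0]
    return np.c_[n,np.ones(len(n))]@Rm.T
def onplane(C,uv,z):
    r=ray(C,uv); return C[3]+r*((z-C[3][2])/r[:,2])[:,None]
def cloud(C,dep):
    v,u=np.mgrid[0:400,0:640]; uv=np.c_[u.ravel(),v.ravel()]
    return (C[3]+ray(C,uv)*dep.reshape(-1,1)).reshape(400,640,3)
E
cat > a.py <<'E'
from h import *
for n in ('scene','side'):
    C=cam(n); im,d=eyes.read_camera(n); cv2.imwrite(f'pics/{n}0.png',im); np.savez(f'{n}0.npz',im=im,d=d)
    P=cloud(C,d); print(n,C[3].round(3))
    for t in ('carton','gate','other_carton','spray_bottle','tape_roll','green_bin'):
        for r in spot_in(n,t)[:2]:
            u,v=map(int,r['rect'][:2]); print(t,round(r['score'],2),np.round(r['rect']),P[min(v,399),min(u,639)].round(3))
print(bot.read_state())
E
python3 a.py
```

```text
scene [1.459 0.12  0.708]
carton 0.81 [275. 191.  41.  31.] [ 0.577 -0.226  0.033]
gate 0.63 [414. 222. 129.  75.] [0.581 0.113 0.004]
other_carton 0.96 [231. 155.  40.  30.] [ 0.448 -0.4    0.035]
spray_bottle 0.65 [316. 243.  29.  70.] [ 0.81  -0.059  0.102]
tape_roll 0.62 [430. 170.  41.  31.] [ 0.34   0.137 -0.   ]
green_bin 0.65 [429. 279.  74.  62.] [0.756 0.16  0.004]
green_bin 0.59 [430. 170.  39.  31.] [ 0.34   0.137 -0.   ]
side [0.513 0.789 0.961]
carton 0.96 [328. 181.  35.  42.] [ 0.546 -0.217  0.033]
gate 0.81 [305. 285.  92. 105.] [ 0.584  0.117 -0.003]
other_carton 0.65 [371. 143.  30.  30.] [ 0.427 -0.391  0.037]
spray_bottle 0.97 [231. 204.  25.  50.] [ 0.782 -0.043  0.095]
tape_roll 0.85 [392. 292.  37.  42.] [ 0.373  0.125 -0.001]
tape_roll 0.32 [329. 180.  36.  36.] [ 0.547 -0.218  0.036]
green_bin 0.94 [221. 286.  52.  61.] [0.78  0.142 0.004]
{'time': 0.7, 'q': array([-1.24485917e+00,  2.63848380e-01,  1.60394822e+00,  1.63150422e-05,
        1.27372328e+00, -3.68904205e-02]), 'joint_vel': array([ 0.0005273 ,  0.00145092,  0.00070759,  0.00011813, -0.00140727,
       -0.00164691]), 'joint_torque': array([ 3.70398402e-04, -5.14847088e+01, -3.67610550e+01, -1.69099098e-04,
        6.79297809e-04,  5.07676674e-06]), 'tool_pos': array([ 0.23958396, -0.63106488,  0.24534255]), 'tcp_rot': array([3.08997059e+00, 5.66787249e-01, 4.07132346e-05]), 'wrist_force': array([-0.00770683, -0.44848455,  0.00854466]), 'torque': array([-0.02398298,  0.03017585, -0.00465877]), 'grip_force': 0.0, 'width': 1.0017845097600988}
```

Run:
```python
from h import *
a=np.load('scene0.npz')['im'][100:350,190:520];b=np.load('side0.npz')['im'][100:400,180:440]
cv2.imwrite('pics/c1.png',cv2.resize(a,None,fx=2.4,fy=2.4,interpolation=2))
cv2.imwrite('pics/c2.png',cv2.resize(b,None,fx=2,fy=2,interpolation=2))
```

```text
(no output)
```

View pics/c1.png

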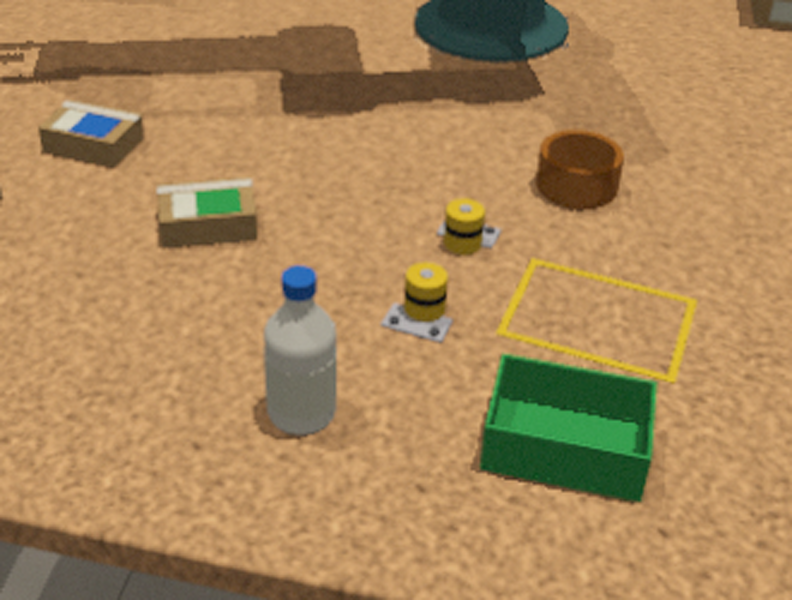

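View pics/c2.png

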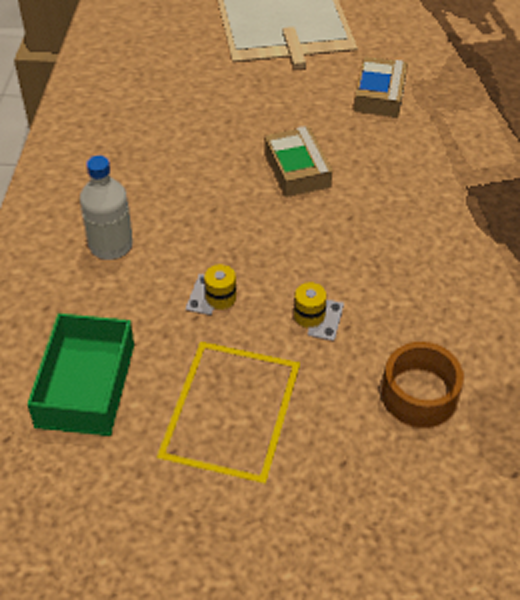

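```bash
cat > m.py <<'E'
from h import *
import sys
def meas(n,im,d,C,P=None):
    P=cloud(C,d); hsv=cv2.cvtColor(im,cv2.COLOR_BGR2HSV)
    ok=(d>0)&(P[...,0]>.3)&(P[...,0]<.95)&(abs(P[...,1])<.45)
    yel=ok&(hsv[...,0]>20)&(hsv[...,0]<33)&(hsv[...,1]>190)&(hsv[...,2]>120)
    lab=np.zeros((400,640))
    res={}
    # green label block
    g=ok&(hsv[...,0]>50)&(hsv[...,0]<80)&(hsv[...,1]>120)
    k,L,st,ce=cv2.connectedComponentsWithStats(g.astype(np.uint8))
    z=[(i,st[i,4],np.median(P[L==i],0)) for i in range(1,k) if st[i,4]>30]
    for i,a,m in z: print(n,'green',a,m.round(3))
    c=[m for i,a,m in z if .025<m[2]<.042]
    if c:
        c=c[0]
        near=ok&(np.hypot(P[...,0]-c[0],P[...,1]-c[1])<.09)
        top=near&(P[...,2]>.028)&(P[...,2]<.045)
        k,L=cv2.connectedComponents(top.astype(np.uint8)); 
        L0=max(range(1,k),key=lambda i:(L==i).sum()); t=P[L==L0]
        r=cv2.minAreaRect(t[:,:2].astype(np.float32)*1000); print(n,'carton rect',np.round(r[0],1),np.round(r[1],1),round(r[2],1),'z',np.median(t[:,2]).round(4))
        # silhouette corners of top by contour on plane z=.035
        cs,_=cv2.findContours((L==L0).astype(np.uint8),cv2.RETR_EXTERNAL,2); h=onplane(C,cs[0][:,0],.035)
        r=cv2.minAreaRect(h[:,:2].astype(np.float32)*1000); print(n,'  plane rect',np.round(r[0],1),np.round(r[1],1),round(r[2],1))
    # tape
    v,u=np.nonzero(yel); Q=onplane(C,np.c_[u,v],0.0)
    k,L,st,ce=cv2.connectedComponentsWithStats(cv2.dilate(yel.astype(np.uint8),np.ones((3,3))))
    for i in range(1,k):
        if st[i,4]<25: continue
        mk=yel&(L==i); p=P[mk]
        if np.median(p[:,2])<.012:
            q=onplane(C,np.argwhere(mk)[:,::-1],0.); r=cv2.minAreaRect(q[:,:2].astype(np.float32)*1000)
            print(n,'tape',st[i,4],np.round(r[0],1),np.round(r[1],1),round(r[2],1))
        else:
            t=p[p[:,2]>.041]; 
            if len(t)>5:
              c2,rad=cv2.minEnclosingCircle(t[:,:2].astype(np.float32)*1000); print(n,'post',st[i,4],np.round(c2,1),round(rad,1),t[:,2].max().round(3))
if __name__=='__main__':
    for n in ('scene','side'):
        f=np.load(n+'0.npz'); meas(n,f['im'],f['d'],cam(n))
E
python3 m.py
```

```text
scene green 157 [ 0.547 -0.222  0.036]
scene green 3337 [0.757 0.157 0.021]
scene carton rect [ 547.9 -235.8] [74.8 99.6] 22.3 z 0.0354
scene   plane rect [ 552.6 -233.7] [ 82.5 100. ] 22.3
scene post 167 [515.4  29.7] 20.1 0.048
scene tape 879 [596.6 173.9] [164.  123.8] 80.1
scene post 209 [631.   10.2] 21.0 0.048
side green 159 [ 0.549 -0.218  0.036]
side green 2431 [0.777 0.155 0.013]
side carton rect [ 546.8 -232. ] [ 71.  108.2] 21.5 z 0.0354
side   plane rect [ 546.1 -227.7] [ 71.9 109.5] 22.5
side post 204 [630.6  15. ] 20.4 0.05
side post 213 [514.7  35.2] 21.0 0.048
side tape 1249 [599.1 176.3] [166.  126.2] 80.1
```

Call:
carry_out(series="0.0284 0.0258 0 7.5;0.0284 0.0258 0 7.5;0.0284 0.0258 0 7.5;0.0284 0.0258 0 7.5;0.0284 0.0258 0 7.5;0.0284 0.0258 0 7.5;0.0284 0.0258 0 7.5;0.0284 0.0258 0 7.5;0.0284 0.0258 0 7.5;0.0284 0.0258 0 7.5;0.0284 0.0258 0 7.5;0.0284 0.0258 0 7.5;0 0 -0.04 0;0 0 -0.04 0;0 0 0 0", jaw=-0.3)

```text
time: 2.58
tool_pos: [0.5777, -0.3196, 0.1609]
tcp_rot: [-1.779, -2.579, 0.001]
wrist_force: [0.3, 0.8, -0.3]
width: 0.353
grip_force: 0.0
```

```bash
cat > w.py <<'E'
from h import *
import sys
s=bot.read_state(); C=cam('wrist'); im,d=eyes.read_camera('wrist')
cv2.imwrite(f'pics/w{sys.argv[1]}.png',im); np.savez(f'w{sys.argv[1]}.npz',im=im,d=d)
from m import meas
meas('wrist',im,d,C)
print(s['time'],s['tool_pos'].round(4),s['width'],np.degrees(np.arctan2(*R.from_rotvec(s['tcp_rot']).as_matrix()[[1,0],1])))
E
python3 w.py 1
```

```text
wrist green 2775 [ 0.549 -0.217  0.036]
wrist carton rect [ 543.4 -232.3] [ 70.4 100. ] 22.6 z 0.0356
wrist   plane rect [ 543.3 -232.3] [ 69.8 100. ] 22.5Traceback (most recent call last):
  File "w.py", line 6, in <module>
    meas('wrist',im,d,C)
    ~~~~^^^^^^^^^^^^^^^^
  File "m.py", line 26, in meas
    v,u=np.nonzero(yel); Q=onplane(C,np.c_[u,v],0.0)
                           ~~~~~~~^^^^^^^^^^^^^^^^^^
  File "h.py", line 18, in onplane
    r=ray(C,uv); return C[3]+r*((z-C[3][2])/r[:,2])[:,None]
  File "h.py", line 15, in ray
    n=cv2.undistortPoints(np.array(uv,float).reshape(-1,1,2),K,d)[:,0]
      ~~~~~~~~~~~~~~~~~~~^^^^^^^^^^^^^^^^^^^^^^^^^^^^^^^^^^^^^^^^
cv2.error: OpenCV(4.12.0) /io/opencv/modules/calib3d/src/undistort.dispatch.cpp:347: error: (-215:Assertion failed) CV_IS_MAT(_src) && CV_IS_MAT(_dst) && (_src->rows == 1 || _src->cols == 1) && (_dst->rows == 1 || _dst->cols == 1) && _src->cols + _src->rows - 1 == _dst->rows + _dst->cols - 1 && (CV_MAT_TYPE(_src->type) == CV_32FC2 || CV_MAT_TYPE(_src->type) == CV_64FC2) && (CV_MAT_TYPE(_dst->type) == CV_32FC2 || CV_MAT_TYPE(_dst->type) == CV_64FC2) in function 'cvUndistortPointsInternal'
```

View pics/w1.png

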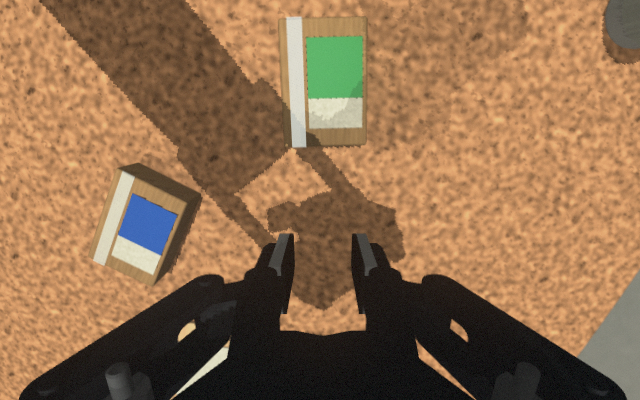

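Call:
carry_out(series="0 0 -0.03 0.5;0 0 -0.03 0.5;0 0 -0.03 0.5;0 0 -0.03 0;0 0 -0.015 0;-0.0038 0.0092 0 0;-0.0038 0.0092 0 0;-0.0038 0.0092 0 0;-0.0019 0.0046 0 0;0 0 0 0")

```text
time: 3.88
tool_pos: [0.5672, -0.2889, 0.0309]
tcp_rot: [1.749, 2.609, 0.0]
wrist_force: [0.0, 0.7, -0.6]
width: 0.352
grip_force: 0.0
```

```bash
sed -i 's/^    v,u=np.nonzero(yel).*$//' m.py; python3 w.py 2
```

```text
wrist green 12367 [ 0.547 -0.215  0.036]
wrist carton rect [ 547.5 -242.2] [ 70.7 121.9] 22.3 z 0.0357
wrist   plane rect [ 548.7 -245.4] [ 69.4 127.7] 22.4
3.875 [ 0.5672 -0.2889  0.0309] 0.3515509376002466 22.322068962426183
```

View pics/w2.png

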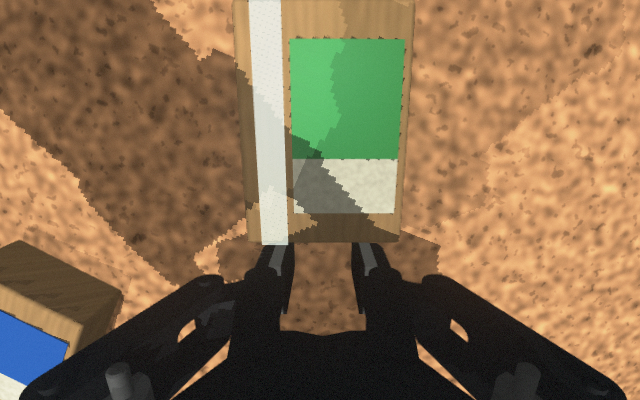

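Call:
carry_out(series="-0.0036 0.0093 -0.005 -2.3;-0.0032 0.0095 0 -2.3;-0.0029 0.0096 0 -2.3;-0.0025 0.0097 0 -2.3;-0.0021 0.0098 0 -2.3;-0.0017 0.0099 0 -2.3;-0.0013 0.0099 0 -2.3;0 0 0 0")

```text
time: 4.92
tool_pos: [0.55, -0.2215, 0.0255]
tcp_rot: [2.097, 2.339, 0.0]
wrist_force: [0.2, 0.1, -0.2]
width: 0.349
grip_force: 0.0
```

```bash
cat > g.py <<'E'
from h import *
import sys
from m import meas
for n in ('scene','side','wrist'):
    s=bot.read_state(); C=cam(n); im,d=eyes.read_camera(n); cv2.imwrite(f'pics/{n}{sys.argv[1]}.png',im); np.savez(f'{n}{sys.argv[1]}.npz',im=im,d=d); meas(n,im,d,C)
print(s['time'],s['tool_pos'].round(4),s['wrist_force'].round(1),np.degrees(np.arctan2(*R.from_rotvec(s['tcp_rot']).as_matrix()[[1,0],1])))
E
python3 g.py 3
```

```text
scene green 172 [ 0.55  -0.15   0.036]
scene green 3326 [0.757 0.157 0.022]
scene carton rect [ 546.2 -174.1] [ 76. 121.] 4.9 z 0.0353
scene   plane rect [ 552.5 -173.7] [ 82.6 122.7] 5.8
scene post 200 [517.3  30.1] 20.4 0.047
scene post 241 [631.   10.6] 19.4 0.048
scene tape 865 [596.7 173.8] [164.1 123.5] 79.7
side green 187 [ 0.552 -0.147  0.036]
side green 2428 [0.777 0.154 0.014]
side carton rect [ 544.2 -161.7] [ 70.3 112.4] 5.3 z 0.0355
side   plane rect [ 544.3 -161.9] [ 70. 122.] 5.0
side post 205 [627.5  14.7] 20.4 0.05
side post 214 [515.3  35.3] 19.9 0.053
side tape 1246 [599.  176.4] [166.  126.4] 80.0
wrist green 13582 [ 0.55  -0.147  0.036]
wrist carton rect [ 543.1 -172.8] [ 70.8 120.6] 5.8 z 0.0357
wrist   plane rect [ 543.5 -175.6] [ 69.3 125.4] 6.0
5.025 [ 0.5498 -0.2217  0.0253] [-0.1 -0.7 -0.3] 6.226594004790291
```

View pics/wrist3.png

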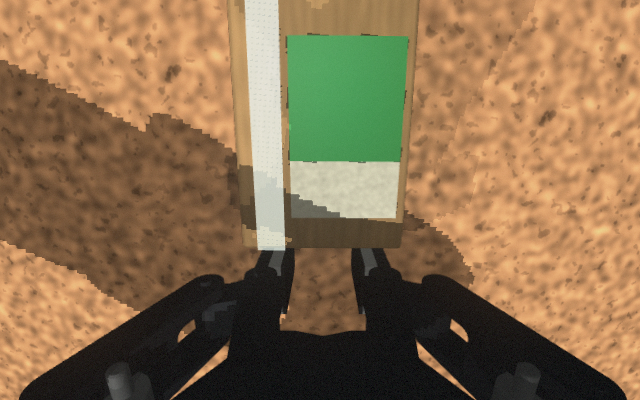

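Call:
carry_out(series="-0.001 0.01 0 -0.6;-0.0009 0.01 0 -1;-0.0007 0.01 0 -1;-0.0006 0.01 0 -1.5;-0.0003 0.01 0 -1.5;0 0.01 0 -2;0.0003 0.01 0 -2;0.0007 0.01 0 -2;0.001 0.0099 0 -2;0 0 0 0")

```text
time: 6.32
tool_pos: [0.5479, -0.1303, 0.0251]
tcp_rot: [-2.359, -2.074, 0.0]
wrist_force: [-0.6, -0.3, 0.8]
width: 0.349
grip_force: 0.0
```

```bash
python3 g.py 4
```

```text
scene green 183 [ 0.566 -0.061  0.036]
scene green 3337 [0.757 0.157 0.021]
scene carton rect [556.6 -82.4] [119.8  74.2] 83.1 z 0.0353
scene   plane rect [561.1 -83.5] [126.2  79.3] 82.4
scene post 205 [516.4  31.3] 20.0 0.048
scene tape 856 [596.7 173.8] [163.9 123.6] 79.9
scene post 247 [629.8  10.9] 20.9 0.048
side green 209 [ 0.567 -0.057  0.036]
side green 2432 [0.777 0.154 0.014]
side carton rect [555.7 -75.6] [120.4  70.2] 82.3 z 0.0355
side   plane rect [555.  -76.4] [132.6  70.8] 82.4
side post 204 [629.1  14.6] 20.4 0.05
side post 214 [516.2  35.3] 19.8 0.049
side tape 1246 [599.  176.4] [166.  126.4] 80.0
wrist green 13943 [ 0.566 -0.057  0.036]
wrist carton rect [552.6 -82.1] [120.6  70.6] 82.5 z 0.0357
wrist   plane rect [552.3 -84.7] [124.6  69.3] 82.4
6.425 [ 0.548  -0.131   0.0252] [ 0.2  0.3 -0.1] -7.359257616200112
```

View pics/wrist4.png

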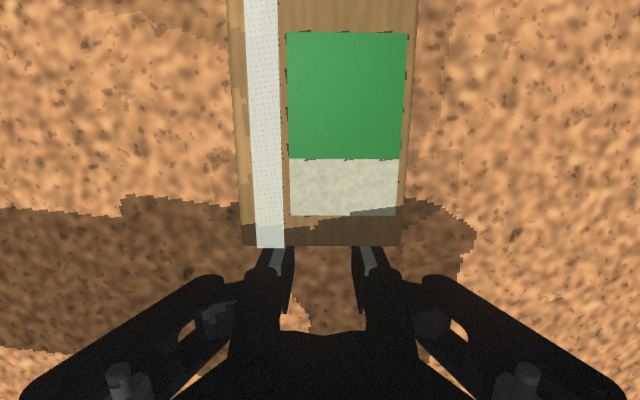

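Call:
carry_out(series="-0.0026 -0.0198 0 0;0 0 0.04 0;0 0 0.05 0;0 0 0.05 0;0 0.03 0.05 0;0 0.04 0 0;0 0 0 0;0 0 0 0")

```text
time: 7.48
tool_pos: [0.5452, -0.0825, 0.2148]
tcp_rot: [-2.36, -2.073, 0.002]
wrist_force: [0.0, -0.4, -0.7]
width: 0.348
grip_force: 0.0
```

```bash
python3 w.py 5
```

```text
wrist green 1740 [ 0.564 -0.057  0.036]
wrist carton rect [554.6 -68.6] [100.3  70.2] 82.4 z 0.0355
wrist   plane rect [554.6 -68.2] [99.5 69.7] 82.4
7.475 [ 0.5452 -0.0825  0.2148] 0.34848438645575264 -7.417647276696358
```

View pics/w5.png

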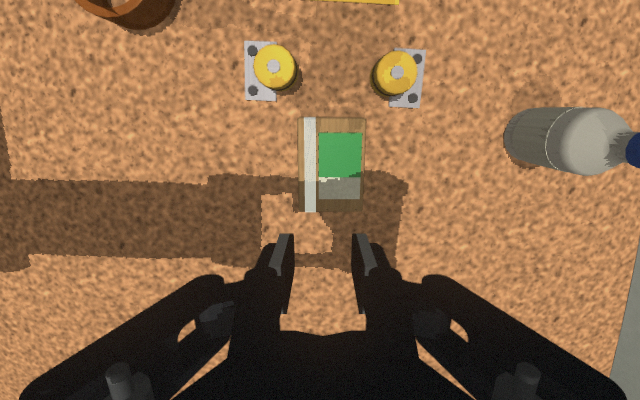

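```bash
cat > p.py <<'E'
from h import *
import sys
f=np.load(sys.argv[1]); C=cam('wrist'); P=cloud(C,f['d'])
t=(f['d']>0)&(P[...,2]>.040)&(P[...,2]<.052)&(P[...,1]>-.03)&(P[...,1]<.07)&(P[...,0]>.45)&(P[...,0]<.7)
k,L,st,ce=cv2.connectedComponentsWithStats(t.astype(np.uint8)); c=[]
for i in range(1,k):
    if st[i,4]<200: continue
    cs,_=cv2.findContours((L==i).astype(np.uint8),0,2); q=onplane(C,cs[0][:,0],.045)[:,:2]*1000
    (x,y),r=cv2.minEnclosingCircle(q.astype(np.float32)); c.append((x,y)); print('post',round(x,1),round(y,1),round(r,1))
c=np.array(sorted(c)); g=c.mean(0); e=c[1]-c[0]; print('gate',g.round(1),np.linalg.norm(e).round(1),np.degrees(np.arctan2(e[1],e[0])).round(2))
e/=np.linalg.norm(e); B=np.array(eval(sys.argv[2]))-g; print('box in gate',(B@e).round(1),(B@[-e[1],e[0]]).round(1))
E
python3 p.py w5.npz 554.6,-68.4
```

```text
post 513.3 34.0 19.8
post 626.0 14.1 20.2
gate [569.6  24.1] 114.5 -9.98
box in gate 1.2 -93.7
```

Call:
carry_out(series="0 -0.04 0 0;0 -0.03 -0.05 0;0 0 -0.05 0;0 0 -0.05 0;0 0 -0.04 0;0 0 0 0;0.0013 0.0099 0 0;0.0013 0.0099 0 0;0.0011 0.0099 0 -0.6;0.0011 0.0099 0 -0.6;0.0011 0.0099 0 -0.6;0.0011 0.0099 0 -0.6;0 0 0 0;-0.0034 -0.0196 0 0;0 0 0.04 0;0 0 0.05 0;0 0 0.05 0;0 0.04 0.05 0;0 0 0 0;0 0 0 0")

```text
time: 10.02
tool_pos: [0.5486, -0.0732, 0.2134]
tcp_rot: [-2.403, -2.023, 0.001]
wrist_force: [-0.2, -0.2, -0.3]
width: 0.347
grip_force: 0.0
```

```bash
python3 w.py 6 | tee o; python3 p.py w6.npz $(grep 'plane rect' o | sed 's/.*plane rect \[ *\([-0-9.]*\) *\([-0-9.]*\) *\].*/\1,\2/' | head -1)
```

```text
wrist green 1506 [ 0.57  -0.023  0.036]
wrist carton rect [559.4 -29.2] [100.4  70.5] 80.0 z 0.0356
wrist   plane rect [559.5 -29.2] [100.3  69.9] 80.0
10.025 [ 0.5486 -0.0732  0.2134] 0.34712680438915444 -9.823065824770703
post 512.5 34.0 19.7
post 625.1 14.4 19.8
gate [568.8  24.2] 114.2 -9.85
box in gate -0.0 -54.2
```

Call:
carry_out(series="0 -0.04 -0.05 0;0 0 -0.05 0;0 0 -0.05 0;0 0 -0.04 0;0 0 0 0;0.0017 0.0098 0 0;0.0017 0.0098 0 0;0.0017 0.0098 0 0;0.0017 0.0098 0 0;0.0017 0.0098 0 0;0.0017 0.0098 0 0;0.0017 0.0098 0 0;0.0017 0.0098 0 0;0 0 0 0")

```text
time: 11.82
tool_pos: [0.5625, -0.0319, 0.0247]
tcp_rot: [-2.402, -2.023, -0.0]
wrist_force: [1.0, 1.0, -0.4]
width: 0.349
grip_force: 0.0
```

```bash
python3 g.py 7
```

```text
scene green 199 [0.58  0.037 0.036]
scene green 3332 [0.757 0.157 0.021]
scene carton rect [575.7  23. ] [117.7 130.2] 41.1 z 0.0356
scene   plane rect [570.4  20.1] [137.3 132.2] 36.3
scene post 193 [517.4  31. ] 19.8 0.048
scene post 254 [630.1  10.8] 19.9 0.049
scene tape 862 [596.6 173.8] [164.1 123.3] 79.6
side green 249 [0.58  0.039 0.036]
side green 2436 [0.777 0.154 0.014]
side carton rect [549.1  25.2] [121.5 109.7] 80.3 z 0.0355
side   plane rect [548.4  24.4] [131.6 110.1] 80.3
side post 205 [627.   14.7] 21.2 0.049
side post 216 [515.7  36.3] 22.2 0.05
side tape 1247 [599.1 176.3] [166.  126.2] 80.1
wrist green 14229 [0.579 0.041 0.036]
wrist carton rect [547.1  19.6] [120.6 108.5] 79.8 z 0.0357
wrist   plane rect [543.   17.3] [125.6 114.1] 80.1
11.925 [ 0.5622 -0.0325  0.0246] [-0.3  0.   0.1] -9.805059278543714
```

View pics/wrist7.png

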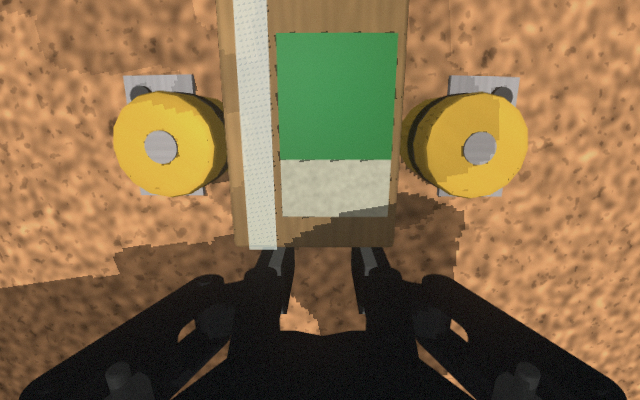

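Call:
carry_out(series="0.0018 0.0098 0 0;0.0018 0.0098 0 0;0.0018 0.0098 0 0;0.0018 0.0098 0 0;0.0018 0.0098 0 0;0.0018 0.0098 0 0;0.0018 0.0098 0 0;0.0018 0.0098 0 0;0.0018 0.0098 0 0;0 0 0 0")

```text
time: 13.22
tool_pos: [0.5794, 0.0559, 0.0254]
tcp_rot: [2.402, 2.024, 0.001]
wrist_force: [-0.8, 0.0, -0.2]
width: 0.347
grip_force: 0.0
```

```bash
python3 g.py 8
```

```text
scene green 220 [0.598 0.126 0.038]
scene green 3326 [0.757 0.157 0.022]
scene carton rect [585.2 102.7] [123.4  76. ] 80.0 z 0.0364
scene   plane rect [587.7 101.9] [126.1  81. ] 81.3
scene post 61 [552.9  23.9] 51.1 0.109
scene post 220 [630.4  10.6] 20.7 0.049
scene tape 663 [596.6 174.2] [163.3 123.5] 79.7
side green 2437 [0.777 0.154 0.014]
side green 285 [0.597 0.128 0.036]
side carton rect [585.6 111.2] [119.9  70.9] 80.0 z 0.035
side   plane rect [584.8 110.7] [128.1  70.8] 80.1
side post 143 [513.9  35. ] 18.1 0.049
side tape 1093 [599.1 176.4] [165.8 126.2] 80.1
wrist green 5446 [0.725 0.127 0.017]
wrist green 14018 [0.596 0.129 0.036]
wrist carton rect [582.2 104.5] [120.2  70.6] 80.3 z 0.0357
wrist   plane rect [582. 102.] [124.5  69.5] 80.3
13.325 [0.5793 0.0552 0.0255] [-0.2 -0.9  0.8] -9.793994200030365
```

View pics/wrist8.png

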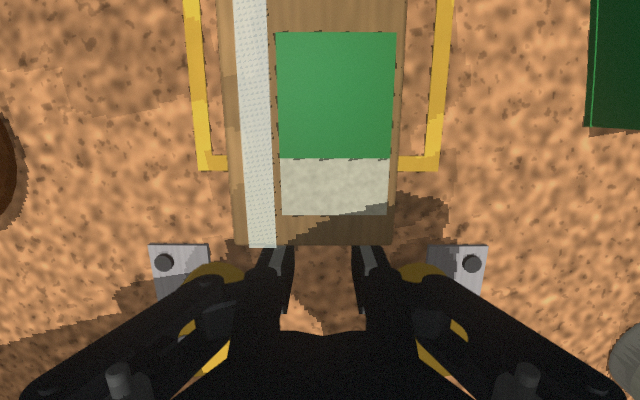

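Call:
carry_out(series="0.0017 0.0098 0 0;0.0017 0.0098 0 0;0.0017 0.0098 0 0;0.0017 0.0098 0 0;0.0017 0.0098 0 0;0.0015 0.0088 0 0;0 0 0 0;-0.0034 -0.0197 0 0;0 0 0.04 0;0 0 0.05 0;0 0 0.05 0;0 0 0.05 0;0 0 0 0;0 0 0 0")

```text
time: 15.12
tool_pos: [0.5851, 0.0919, 0.2149]
tcp_rot: [-2.404, -2.022, 0.001]
wrist_force: [-1.0, -0.4, 0.0]
width: 0.353
grip_force: 0.0
```

```bash
python3 g.py 9
```

```text
scene green 233 [0.608 0.183 0.037]
scene green 3332 [0.757 0.157 0.021]
scene carton rect [596.1 172.5] [101.5  75.5] 79.5 z 0.0367
scene   plane rect [600.6 171.5] [101.7  83.5] 79.9
scene post 191 [515.2  31.4] 20.5 0.049
scene post 212 [631.2  13.7] 20.3 0.047
scene tape 719 [596.7 173.6] [164.4 123.2] 79.9
side green 2433 [0.777 0.155 0.014]
side green 315 [0.607 0.187 0.036]
side carton rect [596.7 177.3] [104.   71.4] 80.6 z 0.0351
side   plane rect [596.  178.7] [105.8  71.6] 80.4
side post 187 [627.9  14.3] 19.9 0.05
side post 205 [515.5  34.7] 20.1 0.049
side tape 1241 [599.1 176.3] [166.  126.2] 80.1
wrist green 11518 [0.786 0.165 0.005]
wrist green 36 [0.727 0.181 0.004]
15.225 [0.5842 0.0922 0.2131] [-0.3  0.3  0.5] -9.851831371655196
```

View pics/wrist9.png

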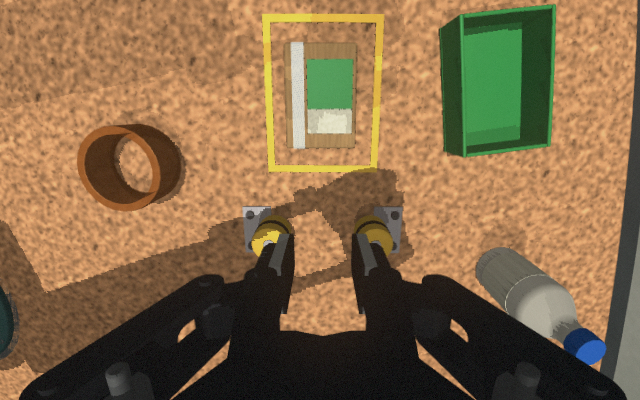

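The wrist picture shows the carton, centred at about (322,95), flat and wholly inside the tape (columns 270–378, rows 18–168). The bottle, roll, bin and posts are undisturbed.

```bash
python3 -c "
from h import *
print(bot.finish_job())"
```

```text
the job is handed in; nothing more can be done
None
```

The green-label carton was pushed through the gate and lies flat inside the yellow tape, about centred and square to it; the bottle, tape roll and bin look undisturbed and the arm never went near the blue-label carton, and the job was handed in at about 15 s.

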